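Change over the hatchery record file

TASK

The full record file is finished with and the empty one takes over. First lift the lever of the empty lever arch file all the way, so that its rings stand wide open, ready for new sheets; then press the lever of the file that holds the sheets fully down, so that its rings shut over them. Leave both levers so.

Things in the scene. Friction and masses are not known exactly. Their poses are not given: they have to be found in the camera images.
- empty_file: The lever arch file without sheets, lying open, 210 x 259 mm: black covers 2.4 mm thick, grey lining, steel mechanism on the left cover seen from the robot, arches up to 60 mm high that begin 18 mm beyond the lever's hinge. Rings shut at the start. Origin: centre of its underside, on the table; x along the spine, roughly towards the robot. The lever's free end points to -x, away from the robot. The files lie side by side in either order, fixed.
- full_file: The other lever arch file, alike, but with a 15 mm stack of ruled white sheets (79 x 148 mm) on its ring posts beside the lever, and with lever up and rings open at the start. Origin and axes as for the empty file.
- empty_file_handle (a point): Centre of the black crosswise roller (22 mm long, 12 mm thick; grip its two ends or push on it) at the free end of the empty file's 12 mm wide steel lever: 30 mm above the table when down, 92 mm when fully up. Axes turn with the lever: y level along the roller, x along the lever to its hinge, 72 mm away and 30 mm above the table. Beside and below the roller only the cover lies, under 4 mm thick.
- full_file_handle (a point): Centre of the black crosswise roller (22 mm long, 12 mm thick; grip its two ends or push on it) at the free end of the full file's 12 mm wide steel lever: 30 mm above the table when down, 92 mm when fully up. Axes turn with the lever: y level along the roller, x along the lever to its hinge, 72 mm away and 30 mm above the table. Beside and below the roller only the cover lies, under 4 mm thick.
- empty_file_lever (a joint): Hinge of the empty file's lever, rad: 0 = flat down, rings shut; 1.05 = upper stop, lever 60 degrees up, rings wide open. The rings swing with the lever. It is stiff, some 2 to 3 N at the roller all the way, and stays where it is left. Starts at 0 to 0.1.
- full_file_lever (a joint): Hinge of the full file's lever, rad: 0 = flat down, rings shut; 1.05 = upper stop, lever 60 degrees up, rings wide open. The rings swing with the lever. It is stiff, some 2 to 3 N at the roller all the way, and stays where it is left. Starts at 0.9 to 1.05.

How it is judged:
On the way, in this order (a step that is already met when the one before it is completed fails the run):
1. the empty file's lever is lifted and its rings are open (value of joint empty_file_lever above 0.85 rad), for 0.2 s.
2. the full file's lever is pressed down and its rings are shut (value of joint full_file_lever below 0.15 rad), for 0.2 s.
At the end, for the whole second after the job is handed in: The empty file's lever is up (within 0.2 rad of its upper stop), with its rings open, and the full file's lever is down (within 0.15 rad of flat), with its rings shut (value of joint empty_file_lever above 0.85 rad and value of joint full_file_lever below 0.15 rad); the robot touches nothing.
It also fails if it takes over 42 s, if anything falls off the work surface, if the arm or the gripper's body presses on something with over 40 N, if the wrist force passes 120 N, or if a joint passes its speed limit or range.

ROBOT

A 6-joint arm with a two-finger parallel gripper is mounted at the origin on a cart in front of the work surface, level with it; the furniture and walls round the work are solid. World frame = base frame: x ahead of the robot, y to its left, z up, the work surface at z = 0. Lengths are in m, angles in rad, forces in N, time in s.
With the tool pointing down it reaches from about 0.35 to 0.775 m from the base axis. Payload 5.5 kg.
Tool frame: the origin (TCP) lies at the very end of the fingers, on their centre line; the grasp point (between the pads) lies 19 mm behind it; y points along the fingers, z is the direction in which the jaws open and shut, and the axes are right-handed (so a half turn about y gives the same grasp; the last joint's range is limited). The gripper opens to 85 mm and grips with 20 to 120 N. Pads are 22 mm wide; open, the fingers measure 114 mm over their backs; the gripper's body (76 mm by 85 mm) begins 54 mm behind the grasp point. The pads swing forward as they close: fully open they stand 13 mm farther back than shut.
Start: joints at [1.18, 0.313, 0.046, 1.304, 0, 1.431], TCP at [0.143, 0.557, 0.231] pointing down, gripper open.
Joint ranges: [-2.76, 2.76], [-0.86, 1.69], [-1.03, 1.26], [-2.2, 2.34], [-1.47, 1.5], [-3.14, 3.14]. Speed limits (rad/s): [2.57, 2.57, 3.14, 3.14, 3.14, 3.14].

INTERFACE

Orientations are given as a unit quaternion [w, x, y, z].
In Python, from workcell import env gives the robot as it stands.
- The arm moves only by the shell command python3 -m inch 'ROWS' [OPENING] [FORCE]. ROWS is JSON, a list that holds one entry, the list of rows, each a list of 4 numbers: the shift along the tool's x, y, z in mm, then the turn about the tool's y in degrees. In form: [[[tx, ty, tz, spin], ...]]. A call has 1 to 10 rows; each row is the pose to reach, as a shift and turn from the pose commanded when the call began, along the tool's axes at that moment; what a row does not reach only later rows make up. A row lasts 1/10 s, in which the tool goes at most 50 mm and 8.59 degrees, less where a joint would pass 70% of its speed; a pose out of reach is approached as far as the arm can. A call with a gripper value outside its range is refused whole. OPENING is the finger opening in mm, from 0 to 85.4, set as the call begins (- or left out, the last holds). The fingers move at their own pace and stop on an object; FORCE is the grip in N (left out, the last holds). Time passes only in rows, so rows that repeat a pose let the fingers close. It gives the time, the measured TCP pose, the force and the opening at its end, in the units of the state.
- env.get_state(): the state, without advancing time (a new reading comes with each control period).
- env.read_camera(name): name is "scene" or "top" or "wrist"; returns the picture (420x560x3 uint8, blue, green, red); there is no depth.
- env.camera_model(name): a dict with "fx", "fy", "cx", "cy" (pixels), "distortion" ([k1, k2, p1, p2, k3] as OpenCV has them; the pictures are not rectified), "R" (3x3) and "t" (3): a world point X has camera coordinates R X + t; the wrist camera has in their place "mount" (4x4, takes a point from camera to tool coordinates, whose origin is the TCP and whose axes are the tool frame's). Camera axes: x right, y down, z forward; pixel columns grow to the right and rows downward; lengths in m; the calibration is good to about 2 mm. A picture is of the moment at which its call begins: read the wrist's pose just before it. camera_model takes no time and is no camera call.
- env.hand_in(): hands the job in, once; it reports no verdict.
The state is a dict: "clock": time; "joint_pos": joint angles; "qvel": joint speeds; "tau": joint torques, N m; "tcp_pos": TCP position; "orientation": TCP orientation; "wrist_force": force on the tool from outside, world axes, zero at the start; "ft_torque": the same for the moment, N m; "finger_gap": finger opening in m.
Only numpy, scipy, OpenCV 4.12 (cv2) and the standard library are available. Lean on these libraries where they do the work, as an engineer would, in place of code of your own. Each camera call takes 0.05 s, during which the arm holds its last target.

## Working session

There is one attempt and no reset: what is moved stays moved. The work goes in short steps, Python scripts to look and compute and a shell command to move; the robot and the scene stay as the last step left them, time stands still between calls to the robot, and variables do not carry over. Pictures are saved under pics/ and viewed, and the job is handed in when it is done.

```bash
mkdir -p pics; ls
python3 - <<'E'
from workcell import env
import cv2
s=env.get_state(); print(s)
for n in("scene","top","wrist"):
    cv2.imwrite(f"pics/{n}0.png",env.read_camera(n)); m=env.camera_model(n); print(n,{k:(v if not hasattr(v,'round') else v.round(4).tolist()) for k,v in m.items()})
E
```

```text
pics
{'clock': 0.0, 'joint_pos': array([1.18038908e+00, 3.13976460e-01, 4.49828637e-02, 1.30356739e+00,
       2.73208551e-05, 1.43118715e+00]), 'qvel': array([-0.00077099, -0.00030604, -0.00121309, -0.00124021,  0.00037439,
       -0.00093588]), 'tau': array([ 1.09809882e-04, -4.80629933e+01,  2.98532456e+01,  1.94755162e-02,
        5.30043815e-05,  1.16095016e-06]), 'tcp_pos': array([0.14251855, 0.55654826, 0.23042406]), 'orientation': array([-0.7009546 ,  0.70215378, -0.08861101,  0.08826555]), 'wrist_force': array([-0.97568896, -0.1851007 ,  0.07515277]), 'ft_torque': array([-0.00387304, -0.00967532,  0.02566395]), 'finger_gap': 0.08513169838124653}
scene {'fx': 470.25759321356537, 'fy': 470.25759321356537, 'cx': 277.13391104803185, 'cy': 219.68945441880584, 'distortion': [-0.0738, 0.0, 0.0, 0.0, 0.0], 'R': [[0.7651, -0.6439, -0.0073], [-0.4871, -0.5712, -0.6607], [0.4212, 0.509, -0.7507]], 't': [-0.472, 0.2024, 0.7365]}
top {'fx': 468.2517519889473, 'fy': 468.2517519889473, 'cx': 280.2660405871458, 'cy': 209.69266591056717, 'distortion': [-0.1301, 0.0, 0.0, 0.0, 0.0], 'R': [[0.0108, -0.9998, 0.0161], [-0.9855, -0.0134, -0.1692], [0.1694, -0.014, -0.9854]], 't': [-0.1303, 0.5258, 1.0006]}
wrist {'fx': 376.1988043751521, 'fy': 376.1988043751521, 'cx': 281.9310671578979, 'cy': 212.54650356324336, 'distortion': [0.0161, 0.0, 0.0, 0.0, 0.0], 'mount': [[-0.0004, 0.9523, 0.3051, -0.0767], [-0.0, -0.3051, 0.9523, -0.1419], [1.0, 0.0004, 0.0001, -0.0001], [0.0, 0.0, 0.0, 1.0]]}
```

View pics/scene0.png

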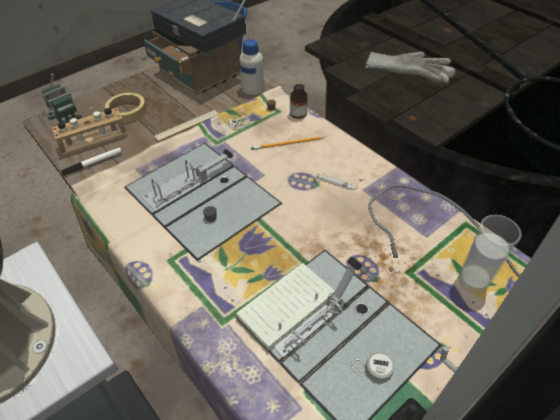

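View pics/top0.png

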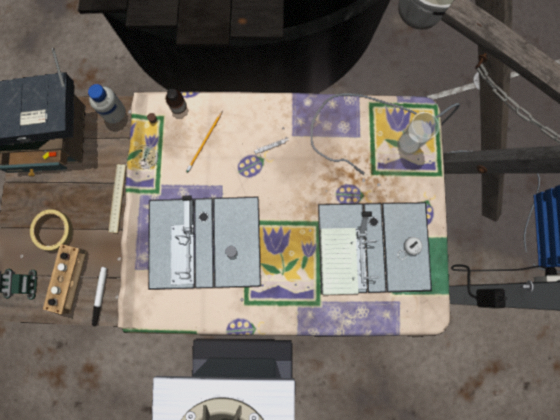

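View pics/wrist0.png

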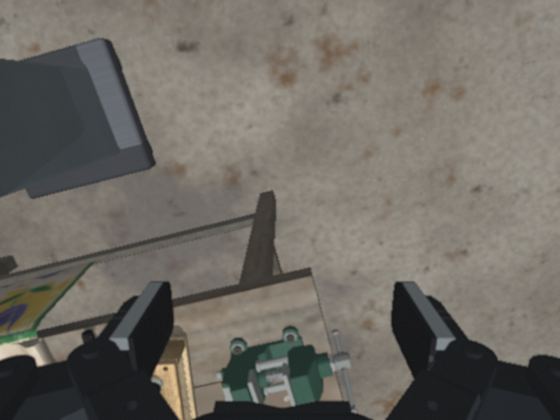

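The scene and top pictures show the empty file on the left (+y): top roller near (186,201), scene near (229,154). The full file is on the right: top roller near (367,214), scene near (354,263). I'll zoom in on these.

Run:
```python
import cv2,numpy as np
t=cv2.imread("pics/top0.png"); s=cv2.imread("pics/scene0.png")
def z(im,x,y,w,h,k): return cv2.resize(im[y:y+h,x:x+w],None,fx=k,fy=k,interpolation=cv2.INTER_CUBIC)
a=np.hstack([z(t,160,185,50,37,8),z(t,340,195,50,37,8)])
b=np.hstack([z(s,205,135,50,37,8),z(s,325,245,50,37,8)])
cv2.imwrite("pics/zoom0.png",np.vstack([a,b]))
```

```text
(no output)
```

View pics/zoom0.png

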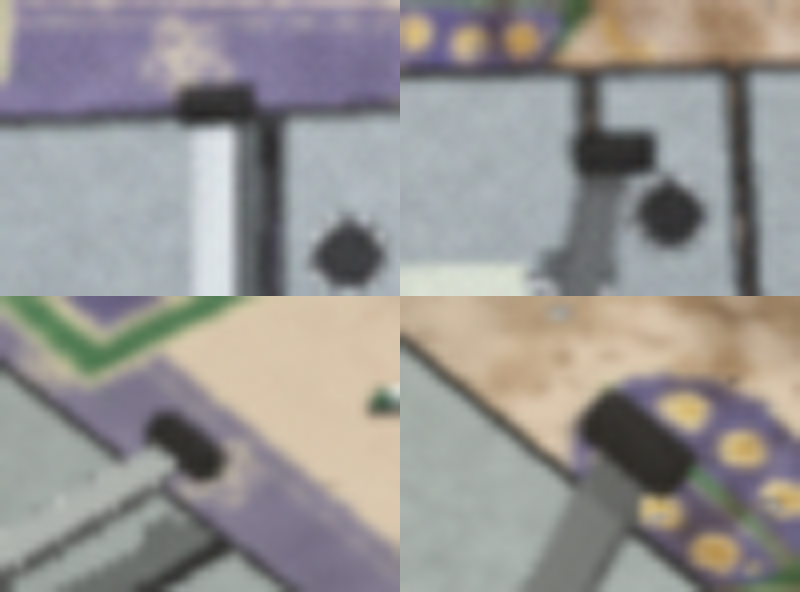

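Zooms: the rollers are centred at about top (186.5,197.5) and (366.5,213.7), and at scene (227.7,153.3) and (354.3,262.6). Next I refine these with masks and triangulate.

```bash
cat > h.py <<'E'
import cv2,numpy as np
from workcell import env
def ray(n,px):
    m=env.camera_model(n); K=np.array([[m['fx'],0,m['cx']],[0,m['fy'],m['cy']],[0,0,1]])
    u=cv2.undistortPoints(np.array([[px]],float),K,np.array(m['distortion'])).ravel()
    R=np.array(m['R']);t=np.array(m['t']); d=R.T@np.array([u[0],u[1],1]); return -R.T@t,d/np.linalg.norm(d)
def tri(r1,r2):
    A=np.zeros((3,3));b=np.zeros(3)
    for c,d in(r1,r2):
        P=np.eye(3)-np.outer(d,d);A+=P;b+=P@c
    X=np.linalg.solve(A,b); gap=[np.linalg.norm((np.eye(3)-np.outer(d,d))@(X-c)) for c,d in(r1,r2)]
    return X,gap
def plane(n,px,z):
    c,d=ray(n,px); return c+d*(z-c[2])/d[2]
def dark(im,box,th=75):
    x,y,w,h=box; g=im[y:y+h,x:x+w].max(2); m=(g<th).astype(np.uint8)
    n,l,st,ce=cv2.connectedComponentsWithStats(m)
    return [(st[i][:5].tolist(),(ce[i]+[x,y]).round(2).tolist()) for i in range(1,n) if st[i][4]>8]
E
python3 - <<'E'
from h import *
t=cv2.imread("pics/top0.png"); s=cv2.imread("pics/scene0.png")
print(dark(t,(178,192,20,8),60),dark(t,(355,208,20,10),60),dark(s,(218,145,20,16),60),dark(s,(344,252,22,20),60))
for a,b in(((186.5,197.5),(227.7,153.3)),((366.5,213.7),(354.3,262.6))):
    print(tri(ray("top",a),ray("scene",b)))
# spine directions: table plane; file corners top image
for nm,pts in(("E",[(149,199),(258,197),(149,289),(260,287)]),("F",[(319,206),(425,203),(321,294),(431,290)])):
    print(nm,[plane("top",p,0.003).round(4).tolist() for p in pts])
E
```

```text
[([5, 5, 9, 3, 24], [186.83, 198.08])] [([7, 4, 9, 5, 37], [366.03, 213.92])] [([6, 5, 8, 7, 29], [227.72, 153.21])] [([4, 6, 14, 11, 81], [354.41, 263.35])]
(array([0.55557616, 0.08985681, 0.03146356]), [np.float64(0.0005083798898410539), np.float64(0.0005083798898410658)])
(array([ 0.51336517, -0.3085383 ,  0.09400285]), [np.float64(0.0006038839435615712), np.float64(0.0006038839435616152)])
E [[0.556, 0.1844, 0.003], [0.5641, -0.0721, 0.003], [0.3469, 0.1733, 0.003], [0.356, -0.0804, 0.003]]
F [[0.5447, -0.2149, 0.003], [0.5555, -0.4683, 0.003], [0.3416, -0.2192, 0.003], [0.351, -0.4753, 0.003]]
```

Run:
```python
import cv2,numpy as np
t=cv2.imread("pics/top0.png")
def z(im,x,y,w,h,k): return cv2.resize(im[y:y+h,x:x+w],None,fx=k,fy=k,interpolation=cv2.INTER_CUBIC)
cv2.imwrite("pics/zoom1.png",np.hstack([z(t,140,190,130,110,3),z(t,310,195,130,110,3)]))
```

```text
(no output)
```

View pics/zoom1.png

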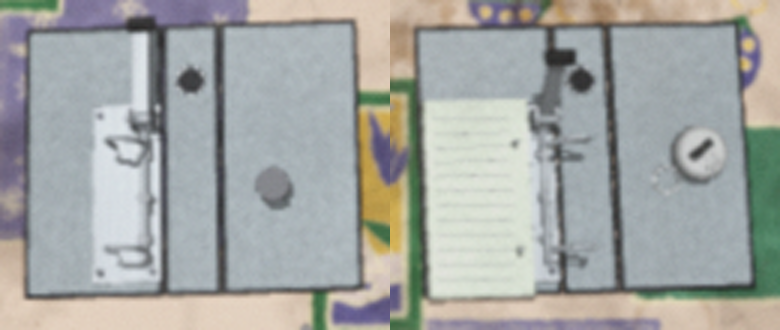

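Triangulated roller heights are 31.5 mm and 94 mm. Those match lever-down (about 30) and lever-up (about 92), with ray gaps around 0.5 mm. Now I compute the moves in the tool's axes.

```bash
cat >> h.py <<'E'
from scipy.spatial.transform import Rotation as Ro
def tool():
    s=env.get_state(); q=s['orientation']; return s,Ro.from_quat([q[1],q[2],q[3],q[0]]).as_matrix()
def need(X,yawdeg):
    """shift in tool axes (mm) to bring TCP to X, spin deg (about tool y) to put jaw axis (tool z) perpendicular to spine yaw"""
    s,R=tool(); d=R.T@(np.array(X)-s['tcp_pos'])*1000
    a=np.radians(yawdeg); best=[]
    for sg in(1,-1):
        w=R.T@(sg*np.array([-np.sin(a),np.cos(a),0]))
        best.append(np.degrees(np.arctan2(w[0],w[2])))
    print("shift",d.round(1),"spin opts",np.round(best,2),"tcp",s['tcp_pos'].round(4),"q6",s['joint_pos'][5].round(2),"t",s['clock'],"F",s['wrist_force'].round(1),"gap",round(s['finger_gap'],4))
    return R
E
python3 - <<'E'
from h import *
R=need([0.5556,0.0899,0.23],2.65);print(R.round(3))
E
```

```text
shift [ 516.     1.  -349.6] spin opts [-17.02 162.98] tcp [0.1426 0.5566 0.2306] q6 1.43 t 0.15 F [0.2 0.2 0.7] gap 0.0851
[[ 0.969 -0.001  0.248]
 [-0.248 -0.001  0.969]
 [-0.    -1.    -0.001]]
```

```bash
python3 -m inch '[[[20,0,-14,-1],[60,0,-40,-3],[100,0,-68,-5],[140,0,-95,-7],[180,0,-122,-9],[220,0,-149,-11],[260,0,-176,-13],[295,0,-200,-15],[320,0,-217,-16],[330,0,-224,-17]]]' 60 40; python3 -c "
from h import *
need([0.5556,0.0899,0.15],2.65)"
```

```text
clock: 1.15
tcp_pos: [0.4085, 0.2559, 0.231]
orientation: [-0.707, 0.707, 0.015, -0.015]
wrist_force: [0.4, -0.1, -0.6]
finger_gap: 0.0602
shift [ 139.8   81.1 -172.1] spin opts [ -0.18 179.82] tcp [0.4085 0.2559 0.231 ] q6 0.35 t 1.15 F [ 0.4 -0.1 -0.6] gap 0.0602
```

```bash
python3 -m inch '[[[20,5,-25,0],[50,20,-62,0],[80,40,-99,0],[110,60,-136,0],[130,73,-160,0],[138,80,-171,0],[140,81,-172,0],[140,81,-172,0]]]' ; python3 -c "
from h import *
need([0.5556,0.0899,0.012],2.65)
cv2.imwrite('pics/w1.png',env.read_camera('wrist'))"
```

```text
clock: 1.95
tcp_pos: [0.554, 0.0933, 0.1502]
orientation: [0.707, -0.707, -0.016, 0.017]
wrist_force: [0.2, 0.9, 0.5]
finger_gap: 0.0599
shift [  1.6 138.2  -3.5] spin opts [-1.0000e-02  1.7999e+02] tcp [0.554  0.0933 0.1502] q6 -0.02 t 1.95 F [0.2 0.9 0.5] gap 0.0599
```

View pics/w1.png

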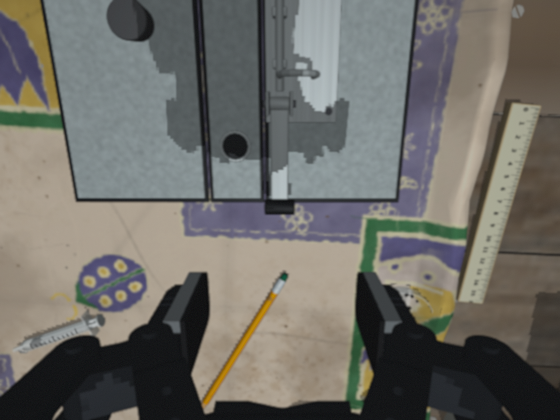

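The wrist view shows the roller at (280,208), straight ahead between the fingers. I'll cross-check that with a ray onto its height.

```bash
cat >> h.py <<'E'
def wray(px,z):
    m=env.camera_model("wrist"); s,R=tool(); M=np.array(m['mount']); K=np.array([[m['fx'],0,m['cx']],[0,m['fy'],m['cy']],[0,0,1]])
    u=cv2.undistortPoints(np.array([[px]],float),K,np.array(m['distortion'])).ravel()
    c=R@M[:3,3]+s['tcp_pos']; d=R@M[:3,:3]@np.array([u[0],u[1],1]); return c+d*(z-c[2])/d[2]
E
python3 - <<'E'
from h import *
im=cv2.imread("pics/w1.png")
print(dark(im,(262,202,36,14),50))
for p in((280,208),(265,208),(295,208),(280,95)): print(p,wray(p,0.031).round(4))
E
```

```text
[([3, 0, 29, 12, 323], [278.6, 207.37])]
(280, 208) [0.5575 0.0921 0.031 ]
(265, 208) [0.558  0.0812 0.031 ]
(295, 208) [0.557 0.103 0.031]
(280, 95) [0.4793 0.0885 0.031 ]
```

Wrist, top and scene views agree to within 2 mm, so the roller is at about (0.5565, 0.091, 0.031). I'll descend around it and then grip.

```bash
python3 -m inch '[[[1,20,-1,0],[2,50,-2,0],[2.5,80,-2.4,0],[2.5,105,-2.4,0],[2.5,125,-2.4,0],[2.5,134,-2.4,0],[2.5,137,-2.4,0],[2.5,137,-2.4,0]]]' 50; python3 -c "
from h import *
need([0.5565,0.091,0.012],2.65)
cv2.imwrite('pics/w2.png',env.read_camera('wrist'))"
```

```text
clock: 2.8
tcp_pos: [0.5574, 0.0912, 0.0141]
orientation: [0.707, -0.707, -0.017, 0.016]
wrist_force: [-1.2, -0.5, 1.2]
finger_gap: 0.05
shift [-0.9  2.1 -0.2] spin opts [ 4.0000e-02 -1.7996e+02] tcp [0.5574 0.0912 0.0141] q6 -0.03 t 2.8 F [-1.2 -0.5  1.2] gap 0.05
```

View pics/w2.png

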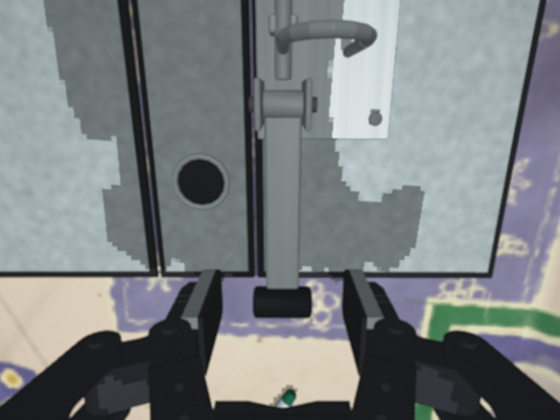

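The roller, at (282,302), is centred between the pads at (208,…) and (355,…). I'll close on it.

```bash
python3 -m inch '[[[0,1,0,0],[0,1,0,0],[0,1,0,0],[0,1,0,0],[0,1,0,0],[0,1,0,0],[0,1,0,0],[0,1,0,0]]]' 0 45; python3 -c "
from h import *
need([0.5565,0.091,0.012],2.65)"
```

```text
clock: 3.65
tcp_pos: [0.5579, 0.0912, 0.0128]
orientation: [0.707, -0.706, -0.017, 0.016]
wrist_force: [0.7, 5.0, 3.0]
finger_gap: 0.021
shift [-1.4  0.8 -0.1] spin opts [ 1.0000e-02 -1.7999e+02] tcp [0.5579 0.0912 0.0128] q6 -0.03 t 3.65 F [0.7 5.  3. ] gap 0.021
```

The gap is 21 mm against a 22 mm roller, so it is held. I'll lift along the 72 mm arc.

```bash
python3 -m inch '[[[0,-3,0,0],[-0.3,-7,0,0],[-0.8,-11,0,0],[-1.8,-16,0,0],[-3.2,-21,0,0],[-5.2,-26.5,0,0],[-7.2,-31,0,0],[-10,-36,0,0],[-12.6,-40.7,0,0],[-12.6,-40.7,0,0]]]'; python3 -c "
from h import *
need([0.5565-0.0126,0.091,0.053],2.65)
cv2.imwrite('pics/s3.png',env.read_camera('scene')[100:300,80:300].repeat(3,0).repeat(3,1))"
```

```text
clock: 4.65
tcp_pos: [0.544, 0.0905, 0.0527]
orientation: [0.707, -0.706, -0.016, 0.017]
wrist_force: [0.1, 5.5, -2.4]
finger_gap: 0.0203
shift [-0.1 -0.3  0.5] spin opts [ 1.0000e-02 -1.7999e+02] tcp [0.544  0.0905 0.0527] q6 -0.03 t 4.65 F [ 0.1  5.5 -2.4] gap 0.0203
```

View pics/s3.png

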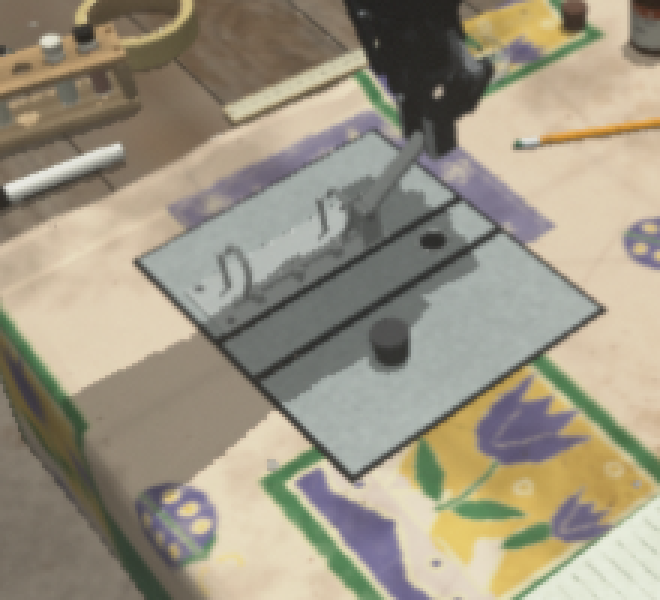

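The lever is following. Now on to the stop.

```bash
python3 -m inch '[[[-2,-3,0,0],[-4.3,-5.7,0,0],[-6.7,-8.5,0,0],[-9.2,-11,0,0],[-12,-13.5,0,0],[-14.6,-15.7,0,0],[-17.5,-18,0,0],[-20.5,-20,0,0],[-23.6,-21.8,0,0],[-23.6,-21.8,0,0]]]'; python3 -c "
from h import *
need([0.5565-0.0362,0.091,0.0745],2.65)
cv2.imwrite('pics/s4.png',env.read_camera('scene')[100:300,80:300].repeat(3,0).repeat(3,1))"
```

```text
clock: 5.7
tcp_pos: [0.5215, 0.0895, 0.0748]
orientation: [0.707, -0.706, -0.017, 0.016]
wrist_force: [1.2, 6.0, -1.4]
finger_gap: 0.0207
shift [-1.2  0.3  1.5] spin opts [ 2.0000e-02 -1.7998e+02] tcp [0.5215 0.0895 0.0748] q6 -0.03 t 5.7 F [ 1.2  6.  -1.4] gap 0.0207
```

View pics/s4.png

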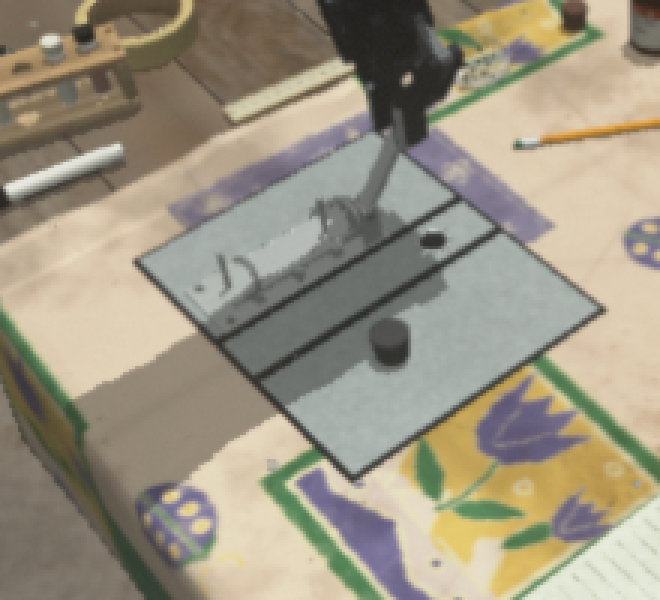

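The lever is well up. I'll press a little further along the tangent to find the stop.

```bash
python3 -m inch '[[[-1,-0.6,0,0],[-2,-1.2,0,0],[-3,-1.5,0,0],[-3,-1.5,0,0],[-3,-1.5,0,0]]]'; python3 -c "
from h import *
need([0.5565-0.0362,0.091,0.0745],2.65)"
```

```text
clock: 6.25
tcp_pos: [0.5192, 0.0894, 0.0762]
orientation: [0.708, -0.706, -0.017, 0.016]
wrist_force: [3.4, 6.0, -3.5]
finger_gap: 0.0203
shift [1.2 1.7 1.5] spin opts [ -0. 180.] tcp [0.5192 0.0894 0.0762] q6 -0.03 t 6.25 F [ 3.4  6.  -3.5] gap 0.0203
```

The TCP travelled −38.7/+63.4 mm, which is the full arc. I'll release and rise straight up.

```bash
python3 -m inch '[[[0,0,0,0],[0,0,0,0],[0,0,0,0],[0,0,0,0],[0,-10,0,0],[0,-40,0,0],[0,-80,0,0],[0,-110,0,0],[0,-120,0,0],[0,-120,0,0]]]' 60
python3 - <<'E'
from h import *
s=need([0.5133,-0.3085,0.196],1.6)
t=env.read_camera('top');c=env.read_camera('scene'); cv2.imwrite('pics/t5.png',t);cv2.imwrite('pics/s5.png',c)
def z(im,x,y,w,h,k): return cv2.resize(im[y:y+h,x:x+w],None,fx=k,fy=k,interpolation=cv2.INTER_CUBIC)
cv2.imwrite('pics/z5.png',np.hstack([z(t,140,185,80,110,5),z(c,180,110,80,110,5)]))
E
```

```text
clock: 7.25
tcp_pos: [0.5192, 0.0886, 0.1983]
orientation: [-0.707, 0.707, 0.018, -0.015]
wrist_force: [-0.4, -0.1, -0.9]
finger_gap: 0.0601
shift [ -24.1    2.3 -396.4] spin opts [   1.03 -178.97] tcp [0.5192 0.0886 0.1983] q6 -0.03 t 7.25 F [-0.4 -0.1 -0.9] gap 0.0601
```

View pics/z5.png

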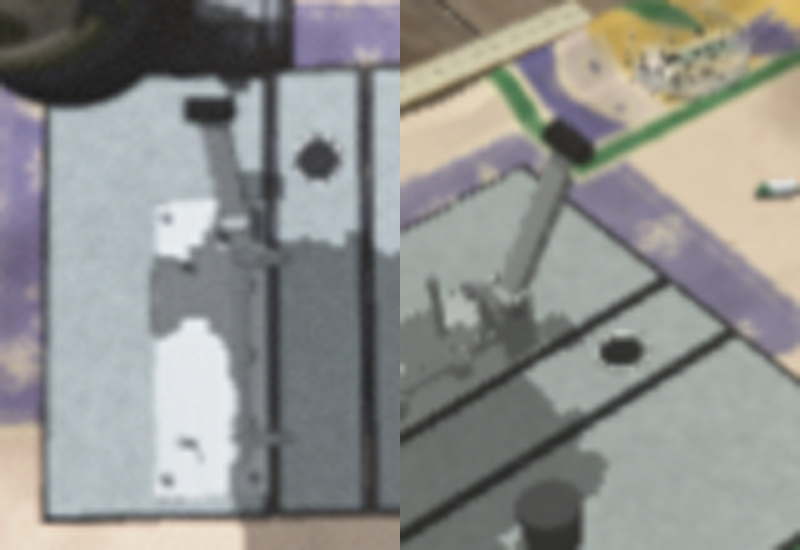

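The empty file's lever is up with its roller at about top (181.6,206.6) and scene (213,137.8). Triangulating to verify, then moving to the full file.

```bash
python3 -c "
from h import *
X,g=tri(ray('top',(181.6,206.6)),ray('scene',(213,137.8)));print(X.round(4),g)
print('theta',np.arcsin((X[2]-.03)/.072))"
python3 -m inch '[[[-1,0,-20,0],[-4,-5,-60,0],[-7,-5,-105,0],[-10,-5,-150,0],[-13,-5,-195,0],[-16,-5,-240,0],[-19,-5,-285,0],[-21,-5,-325,0],[-23,-5,-360,1],[-24,-5,-380,1]]]'
python3 -c "
from h import *
need([0.5133,-0.3085,0.196],1.6)"
```

```text
[0.5241 0.0882 0.0906] [np.float64(0.000672233025387917), np.float64(0.000672233025387953)]
theta 0.9994797018328714
clock: 8.35
tcp_pos: [0.5102, -0.2941, 0.1988]
orientation: [0.708, -0.706, -0.008, 0.01]
wrist_force: [-0.9, 0.2, 0.1]
finger_gap: 0.06
shift [  2.7   2.7 -14.5] spin opts [-1.2000e-01  1.7988e+02] tcp [ 0.5102 -0.2941  0.1988] q6 -0.68 t 8.35 F [-0.9  0.2  0.1] gap 0.06
```

The measured lever angle is about 1.0 rad, above the 0.85 needed. I'll centre over the full roller and check with the wrist camera.

```bash
python3 -m inch '[[[1,0,-6,0],[2,1,-12,0],[2.7,2,-14.5,0],[2.7,2,-14.5,0],[2.7,2,-14.5,0]]]'
python3 -c "
from h import *
need([0.5133,-0.3085,0.075],1.6)
cv2.imwrite('pics/w6.png',env.read_camera('wrist'))"
```

```text
clock: 8.85
tcp_pos: [0.5148, -0.3052, 0.1994]
orientation: [0.707, -0.707, -0.011, 0.011]
wrist_force: [0.6, 0.5, 0.7]
finger_gap: 0.0595
shift [ -1.6 124.4  -3.3] spin opts [ 1.2000e-01 -1.7988e+02] tcp [ 0.5148 -0.3052  0.1994] q6 -0.7 t 8.85 F [0.6 0.5 0.7] gap 0.0595
```

View pics/w6.png

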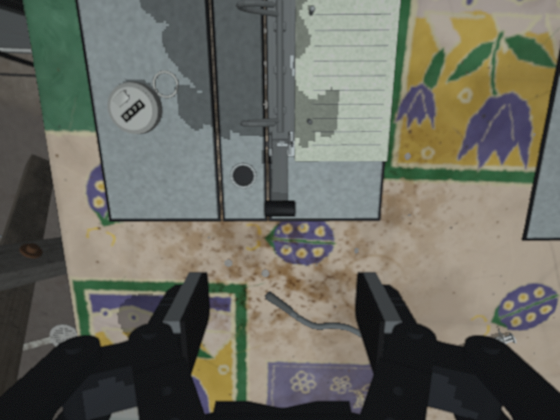

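Run:
```python
from h import *
im=cv2.imread("pics/w6.png")
print(dark(im,(255,196,50,22),45))
for p in((280,208),(265.5,208),(294.5,208)): print(p,wray(p,0.093).round(4))
```

```text
[([10, 4, 30, 17, 396], [278.1, 207.78])]
(280, 208) [ 0.5143 -0.3071  0.093 ]
(265.5, 208) [ 0.5147 -0.3171  0.093 ]
(294.5, 208) [ 0.514  -0.2971  0.093 ]
```

The wrist view puts the roller at (280,208), which is (0.514, −0.307), in agreement. I'll descend and grip.

```bash
python3 -m inch '[[[0,20,-1,0],[-1,50,-2,0],[-1,80,-2,0],[-1,105,-2,0],[-1,118,-2,0],[-1,123,-2,0],[-1,124,-2,0],[-1,124,-2,0]]]' 50; python3 -c "
from h import *
need([0.514,-0.3075,0.075],1.6)
cv2.imwrite('pics/w7.png',env.read_camera('wrist'))"
```

```text
clock: 9.7
tcp_pos: [0.5144, -0.3089, 0.0765]
orientation: [-0.707, 0.707, 0.011, -0.01]
wrist_force: [0.0, 0.4, -0.4]
finger_gap: 0.05
shift [-0.4  1.5  1.4] spin opts [ 4.0000e-02 -1.7996e+02] tcp [ 0.5144 -0.3089  0.0765] q6 -0.7 t 9.7 F [ 0.   0.4 -0.4] gap 0.05
```

View pics/w7.png

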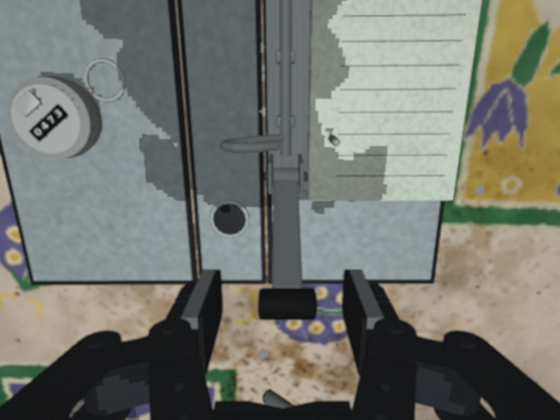

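The roller, at (287,303), lies between the pads. Closing.

```bash
python3 -m inch '[[[0,1,1,0],[0,1,1,0],[0,1,1,0],[0,1,1,0],[0,1,1,0],[0,1,1,0],[0,1,1,0],[0,1,1,0]]]' 0 45; python3 -c "
from h import *
need([0.514,-0.3075,0.075],1.6)"
```

```text
clock: 10.55
tcp_pos: [0.5142, -0.3071, 0.0751]
orientation: [0.707, -0.707, -0.011, 0.01]
wrist_force: [0.2, 4.5, 6.4]
finger_gap: 0.0209
shift [-0.2  0.1 -0.4] spin opts [ 6.0000e-02 -1.7994e+02] tcp [ 0.5142 -0.3071  0.0751] q6 -0.7 t 10.55 F [0.2 4.5 6.4] gap 0.0209
```

```bash
python3 -m inch '[[[2,1.3,0,0],[4.3,2.8,0,0],[8.3,6,0,0],[12,9.3,0,0],[15.6,12.8,0,0],[18.8,16.7,0,0],[21.8,20.7,0,0],[24.5,25,0,0],[26.9,29.4,0,0],[28.7,33.4,0,0]]]'; python3 -c "
from h import *
need([0.514,-0.3075,0.075],1.6)"
```

```text
clock: 11.55
tcp_pos: [0.5437, -0.3062, 0.042]
orientation: [0.707, -0.707, -0.011, 0.009]
wrist_force: [1.5, 4.9, 7.5]
finger_gap: 0.0201
shift [-29.7 -33.1  -0.4] spin opts [ 9.0000e-02 -1.7991e+02] tcp [ 0.5437 -0.3062  0.042 ] q6 -0.67 t 11.55 F [1.5 4.9 7.5] gap 0.0201
```

```bash
python3 -m inch '[[[1.4,3.4,0,0],[2.5,6.8,0,0],[3.5,10.2,0,0],[4.3,13.7,0,0],[4.9,17.2,0,0],[5.3,20.8,0,0],[5.5,24.4,0,0],[5.7,28,0,0],[5.7,29,0,0],[5.7,29,0,0]]]'; python3 -c "
from h import *
need([0.514,-0.3075,0.075],1.6)"
```

```text
clock: 12.55
tcp_pos: [0.5501, -0.306, 0.0128]
orientation: [0.707, -0.707, -0.012, 0.009]
wrist_force: [5.5, 5.2, 3.3]
finger_gap: 0.0209
shift [-35.9 -62.4  -0.4] spin opts [ 1.2000e-01 -1.7988e+02] tcp [ 0.5501 -0.306   0.0128] q6 -0.67 t 12.55 F [5.5 5.2 3.3] gap 0.0209
```

It dropped 62.3 mm, the full arc. I'll release, rise and look.

```bash
python3 -m inch '[[[0,0,0,0],[0,0,0,0],[0,0,0,0],[0,0,0,0],[0,-10,0,0],[0,-40,0,0],[0,-80,0,0],[0,-120,0,0],[0,-160,0,0],[0,-180,0,0]]]' 60; python3 -m inch '[[[-20,0,50,0],[-40,0,100,0],[-60,0,150,0],[-70,0,175,0],[-70,0,180,0],[-70,0,180,0]]]'
python3 - <<'E'
from h import *
s=need([0.5133,-0.3085,0.196],1.6)
t=env.read_camera('top');c=env.read_camera('scene'); cv2.imwrite('pics/t8.png',t);cv2.imwrite('pics/s8.png',c)
def z(im,x,y,w,h,k): return cv2.resize(im[y:y+h,x:x+w],None,fx=k,fy=k,interpolation=cv2.INTER_CUBIC)
cv2.imwrite('pics/z8.png',np.vstack([np.hstack([z(t,330,190,80,60,5),z(c,300,240,80,60,5)]),np.hstack([z(t,140,185,80,60,5),z(c,180,110,80,60,5)])]))
E
```

```text
clock: 13.55
tcp_pos: [0.5492, -0.3075, 0.1972]
orientation: [-0.706, 0.708, 0.012, -0.008]
wrist_force: [0.8, -0.2, 0.7]
finger_gap: 0.0599
clock: 14.15
tcp_pos: [0.473, -0.1279, 0.193]
orientation: [-0.707, 0.707, 0.011, -0.01]
wrist_force: [-0.4, -0.2, -0.0]
finger_gap: 0.0603
shift [  34.8   -2.7 -181.8] spin opts [ 1.4000e-01 -1.7986e+02] tcp [ 0.473  -0.1279  0.193 ] q6 -0.46 t 14.15 F [-0.4 -0.2 -0. ] gap 0.0603
```

View pics/z8.png

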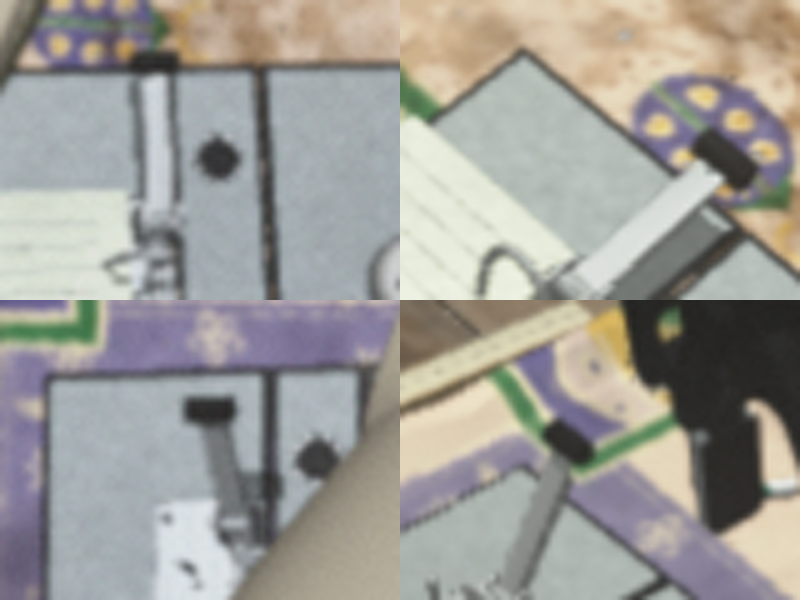

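View pics/s8.png

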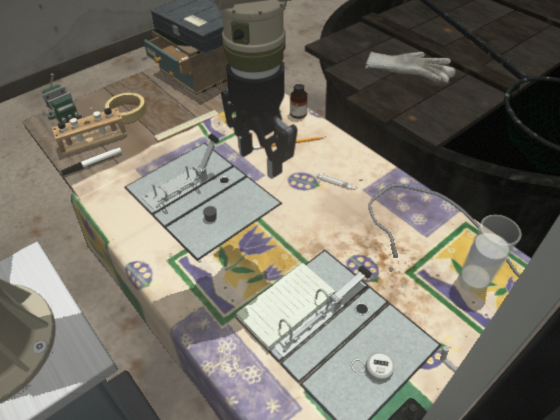

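The full file's lever is flat, with its roller at top (360.4,202) and scene (364.6,271.2), and its rings are closed over the sheets. The empty file's lever is still up. Last triangulation:

```bash
python3 -c "
from h import *
for a,b in(((360.4,202),(364.6,271.2)),((181.6,206.2),(213.2,137.8))):
    X,g=tri(ray('top',a),ray('scene',b));print(X.round(4),round(g[0],4),'theta',np.arcsin((X[2]-.03)/.072))
s=env.get_state();print(s['clock'],np.abs(s['qvel']).max(),s['wrist_force'])"
```

```text
[ 0.5499 -0.3069  0.0354] 0.0006 theta 0.07513161018130102
[0.5249 0.0884 0.0901] 0.0005 theta 0.9865895674339217
14.25 0.01937835698991086 [ 0.08589442 -0.45319456  0.46117118]
```

Both levers are within limits. The gripper travel on the full lever, 35.9/62.3 mm, also implies about 0 rad. Handing in.

```bash
python3 -c "
from workcell import env
print(env.hand_in())"
```

```text
the job is handed in; nothing more can be done
None
```

I lifted the empty file's lever to its upper stop, then pressed the full file's lever flat, gripping each by the two ends of its roller. I handed in at 14.25 s, with the arm clear of both files and both levers staying put. The hand-in reports no verdict.

| Lever | Angle from the last camera check | Needed | Gripper travel along the arc |
|---|---|---|---|
| Empty file | about 0.99 rad | above 0.85 | implies it reached the 1.05 stop |
| Full file | about 0.08 rad | below 0.15 | implies about 0 rad |

- **Small disagreement:** the camera angles differ from the travel-based ones by about 0.06 to 0.08 rad. The 2 mm calibration and about a pixel of reading error could explain that, and both results are inside the limits either way.
- **Rings:** in the last pictures the full file's rings are shut over the sheets. The empty file's lever stands up; its rings, only partly visible there, looked open in the picture taken as I finished lifting.
- **Forces:** the wrist force readings stayed around 10 N or less. No check failed.

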